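Gauge the centrifuge tube adapters and pass the one that fits

ROBOT

A 6-joint arm with a two-finger parallel gripper is mounted at the origin on the work surface. World frame = base frame: x ahead of the robot, y to its left, z up, the work surface at z = 0. Lengths are in m, angles in rad, forces in N, time in s.
With the tool pointing down it reaches from about 0.325 to 1 m from the base axis. Payload 5.1 kg.
Tool frame: the origin (TCP) lies at the very end of the fingers, on their centre line; the grasp point (between the pads) lies r.tcp_to_grasp behind it (r.tcp_to_grasp is the distance from the TCP to the grasp point, in m); z points along the fingers, y is the line along which they close (so a half turn about z gives the same grasp; the last joint's range is limited). The gripper opens to 85 mm and grips with 20 to 120 N. Pads are 22 mm wide; open, the fingers measure 114 mm over their backs; the gripper's body (76 mm by 85 mm) begins 54 mm behind the grasp point. The pads swing forward as they close: fully open they stand 13 mm farther back than shut.
Start: joints at [1.14, 0.124, 1.65, -0, 1.367, -0.083], TCP at [0.222, 0.611, 0.209] pointing down, gripper open.
Joint ranges: [-2.61, 2.61], [-1.02, 2.33], [0.03, 2.71], [-1.35, 4.49], [0.32, 2.68], [-2.91, 2.91]. Speed limits (rad/s): [2.57, 2.57, 3.14, 3.14, 3.14, 3.14].

INTERFACE

Orientations are given as [roll, pitch, yaw] about the fixed x, y, z axes, in that order (R = Rz(yaw) Ry(pitch) Rx(roll)).
In Python, from bench import r gives the robot as it stands. The module is installed in compiled form; this text tells all that it offers.
- The arm moves only by the tool carry_out, never from a script. Its argument "motion" is one flat list of numbers, 5 for each row, row after row: the shift along the tool's x, y, z in units of 0.3 m (1.0 is 0.3 m), then the turn about the tool's z in units of pi/2 rad (1.0 is pi/2 rad), then the gripper command: -1 is shut, 1 is fully open, values between are in proportion. In form: [x, y, z, turn, claw, x, y, z, turn, claw, ...]. A call has 1 to 10 rows; each row is the pose to reach, as a shift and turn from the pose commanded when the call began, along the tool's axes at that moment; what a row does not reach only later rows make up. A row lasts 1/10 s, in which the tool goes at most 50 mm and 8.59 degrees, less where a joint would pass 70% of its speed; a pose out of reach is approached as far as the arm can. A call with a number of a shift or a turn outside -1 to 1 is refused whole. A call with a gripper value outside its range is refused whole. The fingers move at their own pace and stop on an object; "squeeze" is the grip in N (left out, the last holds). Time passes only in rows, so rows that repeat a pose let the fingers close. It gives the time, the measured TCP pose, the force, the opening and the grip force at its end, in the units of the state.
- r.observe(): the state, without advancing time (a new reading comes with each control period).
- r.camera(name): name is "scene" or "top" or "wrist"; returns a dict with "frame" (384x512x3 uint8, blue, green, red), "vfov" (degrees; the focal length in pixels is half the picture's height over the tangent of half this angle, whatever the lens; pixels are square), "cx", "cy" (the principal point, pixels), "k1" (the pictures are not rectified: a ray, as slopes to the right and down, at radius r is drawn at 1 + k1 r^2 times it, then the intrinsics apply), "xyz" and "attitude" of the camera in the world; the wrist camera has in their place "tool_from_camera" (4x4, takes a point from camera to tool coordinates, whose origin is the TCP and whose axes are the flange's). Camera axes: x right, y down, z forward; pixel columns grow to the right and rows downward; lengths in m; the calibration is good to about 2 mm. A picture is of the moment at which its call begins: read the wrist's pose just before it. There is no depth.
- r.sign_off(): hands the job in; it is judged then, once.
Trained networks look in a picture, given as the dict that the camera call returned (one of the last four; its "shot" number tells which), for a name from the list of things; names that differ only in an ending like _2 or _b are one class to them, and where a whole thing is asked for, a point or a joint stands for the part that bears it (a point fixed in the world has none). Each returns a list of dicts, best first, with "confidence" (0 to 1); they miss things now and then, are a little off and sometimes report something else, mostly with a low value. They report only what shows in the picture. A call takes as long as a camera call.
- r.spot_in(picture, thing): "extent" ([centre column, centre row, width, height] in pixels, round what is visible of it).
- r.masks_of(picture, thing): "region" (384x512 bool, what is visible of it) and "extent" ([centre column, centre row, width, height] in pixels, round what is visible of it).
- r.pinpoint(picture, thing): "pixel" ([column, row] in pixels: a listed point, or the origin of a listed thing).
The state is a dict: "clock": time; "joint_positions": joint angles; "qd": joint speeds; "effort": joint torques, N m; "tcp_pos": TCP position; "ee_rot": TCP orientation; "contact_force": force on the tool from outside, world axes, zero at the start; "moment": the same for the moment, N m; "gripper_width": finger opening in m; "grasp_force": force on a finger pad.
Only numpy, scipy, OpenCV 4.12 (cv2) and the standard library are available. Lean on these libraries where they do the work, as an engineer would, in place of code of your own. Each camera call takes 0.05 s, during which the arm holds its last target. There are 200 camera calls.

TASK

Take the steel pin gauge from the white rack and try it gently in the bores of the three grey adapter blocks, pushing straight down against the stiff sliding base but never pressing it with more than 25 N, until you find the one block in which the gauge goes fully home with its square shoulder down on the block. Leave the gauge home in that block, then carry the block with the gauge in it to the steel tray and set it down gently, upright and flat on the tray's floor. Leave the other two blocks standing where they are, without the gauge, and do not disturb the other things on the bench.

Things in the scene. Friction and masses are not known exactly. Their poses are not given: they have to be found in the camera images.
- gauge: Steel pin gauge, 0.09 kg: round pin, 14 mm across, 36 mm long, 2 mm chamfer at the tip, under a square head 22 x 22 mm, 30 mm tall. Origin: centre of the pin's tip; z up along the pin; x, y square to the head's flats. Shoulder (underside of the head) at z = 36 mm, top at 66 mm. It starts in the rack's middle hole, shoulder on the rack's top.
- block_a: Grey plastic adapter block, 42 x 42 x 56 mm tall, 0.13 kg, loose, standing on the mat. Origin: centre of its underside; z up; x, y square to its sides. Central bore in its top, 15.4 mm across. A black sliding base plugs the bore, its top first 12 to 18 mm below the block's top; it slides down against about 5 N of friction and stays where pushed. Fits change from start to start.
- block_b: Outwardly the same as block_a. In the one good block the base gives way until the gauge is fully home: its shoulder on the block top, gauge origin 20 mm above the block's origin.
- block_c: Outwardly the same as block_a. In the two bad blocks the base meets a hidden hard stop while the gauge's shoulder is still about 5 or 10 mm above the block's top. Which are bad cannot be seen.
- mat: Black rubber mat, 190 x 360 x 4 mm, fixed, on which the three blocks stand in a row along its y, about 115 mm apart. Origin: centre of its underside.
- rack: White plastic tube rack, 120 x 70 mm, 60 mm tall, fixed, with three through holes of 17.5 mm diameter in a row along its x, 35 mm apart; the gauge stands in the middle one. Origin: centre of its underside.
- tray: Shallow open steel tray, 150 (its x) x 120 mm, walls 16 mm high and 4 mm thick, floor 4 mm thick, fixed, empty. Origin: centre of its underside. It and the rack stand on opposite sides of the mat, either way round.
- cap1: Bystander: blue tube cap, 22 mm across, 12 mm tall, on the mat. Origin at its underside.
- cap2: Bystander: white tube cap, 18 mm across, 10 mm tall, on the mat. Origin at its underside.
- bottle: Bystander: amber bottle, 52 mm across, 100 mm tall. Origin at its underside.
- dish: Bystander: clear dish with lid, 90 mm across, 16 mm tall. Origin at its underside.
- slide_box: Bystander: blue slide box, 60 x 100 x 34 mm. Origin at its underside.
- jar: Bystander: white jar, 48 mm across, 55 mm tall. Origin at its underside.

How it is judged:
By the outcome, as a careful person would: the job done as asked, in the order asked, and still so for the second after the job is handed in, with the robot touching nothing.
It also fails if it takes over 72 s, if anything falls off the work surface, if the arm or the gripper's body presses on something with over 40 N, if the wrist force passes 120 N, or if a joint passes its speed limit or range.

## Working session

There is one attempt and no reset: what is moved stays moved. The work goes in short steps, Python scripts to look and compute and a tool call to move; the robot and the scene stay as the last step left them, time stands still between calls to the robot, and variables do not carry over. Pictures are saved under pics/ and viewed, at most 10 in all, crops included, and the job is handed in when it is done.

Besides the shell and the picture viewer there is one more tool, called after "Request:" by a JSON object that holds its "name" and its "arguments", one argument or row to a line. carry_out: Moves the arm, as the interface text tells. Shifts and turns lie within -1 to 1; 1 stands for 0.3 m of shift or pi/2 rad of turn. Its arguments: {"type":"object","properties":{"motion":{"type":"array","items":{"type":"number"}},"squeeze":{"type":"number"}},"required":["motion"]}

```bash
mkdir -p pics; cat > h.py <<'E'
import numpy as np, cv2
from bench import r
from scipy.spatial.transform import Rotation as R
def cam(name):
    s=r.observe(); c=r.camera(name)
    if name=="wrist":
        T=np.eye(4);T[:3,:3]=R.from_euler('xyz',s['ee_rot']).as_matrix();T[:3,3]=s['tcp_pos']
        c['T']=T@np.array(c['tool_from_camera'])
    else:
        a=np.array(c['attitude']);T=np.eye(4)
        T[:3,:3]=a if a.shape==(3,3) else R.from_euler('xyz',a).as_matrix();T[:3,3]=c['xyz'];c['T']=T
    c['f']=192/np.tan(np.radians(c['vfov'])/2)
    return c
def K(c): return np.array([[c['f'],0,c['cx']],[0,c['f'],c['cy']],[0,0,1.]]),np.array([c['k1'],0,0,0.])
def toz(c,px,z):
    k,d=K(c);n=cv2.undistortPoints(np.array([[px]],float),k,d)[0,0]
    v=c['T'][:3,:3]@[n[0],n[1],1];o=c['T'][:3,3];return o+v*(z-o[2])/v[2]
def proj(c,p):
    k,d=K(c);Ti=np.linalg.inv(c['T']);q=cv2.projectPoints(np.array([p],float),cv2.Rodrigues(Ti[:3,:3])[0],Ti[:3,3],k,d)[0];return q.reshape(-1,2)
def save(c,n): cv2.imwrite('pics/'+n+'.png',c['frame'])
E
python3 - <<'E'
from h import *
np.set_printoptions(precision=4,suppress=True)
s=r.observe();print(s['clock'],s['tcp_pos'],s['ee_rot'],s['contact_force'],s['gripper_width'],r.tcp_to_grasp)
H=dict(gauge=.024,block_a=0.004,mat=0,rack=0,tray=0,cap1=.004,cap2=.004,bottle=0,dish=0,slide_box=0,jar=0)
ims=[]
for n in ('top','scene'):
    c=cam(n);print(n,c['xyz'],c['attitude'],c['vfov'],c['k1'])
    for t,z in H.items():
        for d in r.pinpoint(c,t)[:4 if t=='block_a' else 2]:
            print(t,round(d['confidence'],2),np.round(d['pixel'],1),toz(c,d['pixel'],z)[:2])
    ims.append(c['frame'])
cv2.imwrite('pics/a.png',cv2.resize(np.vstack(ims),(400,600))) if 0 else [cv2.imwrite(f'pics/a{i}.png',cv2.resize(m,(800,600))) for i,m in enumerate(ims)]
print(r.observe()['clock'])
E
```

```text
0.0 [0.2213 0.6105 0.2074] [-3.1395 -0.0002  2.7938] [0.3155 0.0962 0.0528] 0.08542904700316455 0.0187
top [0.367  0.0131 1.0451] [-2.9266  0.0028 -1.7361] 44.706580700261256 -0.09164017180903676
gauge 0.67 [385.1 200.3] [ 0.524  -0.3086]
gauge 0.34 [209.2 207.7] [0.5726 0.0831]
block_a 0.85 [291.4 219. ] [ 0.5203 -0.0949]
block_a 0.6 [240.8 233.9] [0.5058 0.0231]
block_a 0.59 [189.7 244.7] [0.5005 0.1398]
mat 0.86 [242.1 237.5] [0.4978 0.0216]
mat 0.65 [180.1 140.3] [0.7488 0.1294]
rack 0.73 [382.9 200.8] [ 0.5274 -0.3108]
tray 0.71 [116.1 244.4] [0.5285 0.3054]
cap1 0.57 [210.5 204.5] [0.5835 0.0804]
cap1 0.57 [276.3 260.8] [ 0.4335 -0.045 ]
cap2 0.57 [210.5 204.5] [0.5835 0.0804]
cap2 0.57 [276.3 260.8] [ 0.4335 -0.045 ]
bottle 0.85 [181.3 137.1] [0.7562 0.1256]
dish 0.87 [264.5 125.9] [ 0.751 -0.073]
dish 0.64 [289.6 218.3] [ 0.5232 -0.0916]
slide_box 0.95 [359.6 134.2] [ 0.6939 -0.292 ]
jar 0.63 [125.9 177.5] [0.6801 0.2663]
scene [1.1431 0.3767 0.7073] [-2.3581 -0.0128  2.2188] 56.52139710940458 -0.09796782282049146
gauge 0.59 [189.2 135.2] [ 0.5228 -0.3317]
block_a 0.89 [244.3 175. ] [ 0.5452 -0.0913]
block_a 0.79 [323.2 204.4] [0.5064 0.1472]
block_a 0.59 [280.1 186.3] [0.5202 0.0167]
block_a 0.21 [278.6 164.2] [ 0.4445 -0.0395]
mat 0.67 [284.5 183.9] [0.5009 0.0192]
mat 0.31 [276.3 162.2] [ 0.4372 -0.0526]
rack 0.74 [193.6 140.9] [ 0.5145 -0.3235]
rack 0.22 [247.3 175.1] [ 0.5368 -0.0868]
tray 0.68 [278.3 183.1] [0.509  0.0034]
tray 0.58 [377.  239.3] [0.5239 0.3123]
cap1 0.61 [194.3 140.5] [ 0.5151 -0.3193]
cap1 0.55 [276.6 165.2] [ 0.452  -0.0417]
cap2 0.61 [194.3 140.5] [ 0.5151 -0.3193]
cap2 0.55 [276.6 165.2] [ 0.452  -0.0417]
bottle 0.8 [263.1 262. ] [0.7501 0.1241]
dish 0.74 [203.4 226.4] [ 0.7565 -0.058 ]
slide_box 0.86 [153.4 176.5] [ 0.709  -0.2989]
jar 0.56 [329.6 271.2] [0.6776 0.2608]
jar 0.52 [155.  176.8] [ 0.707  -0.2942]
1.2
```

View pics/a0.png

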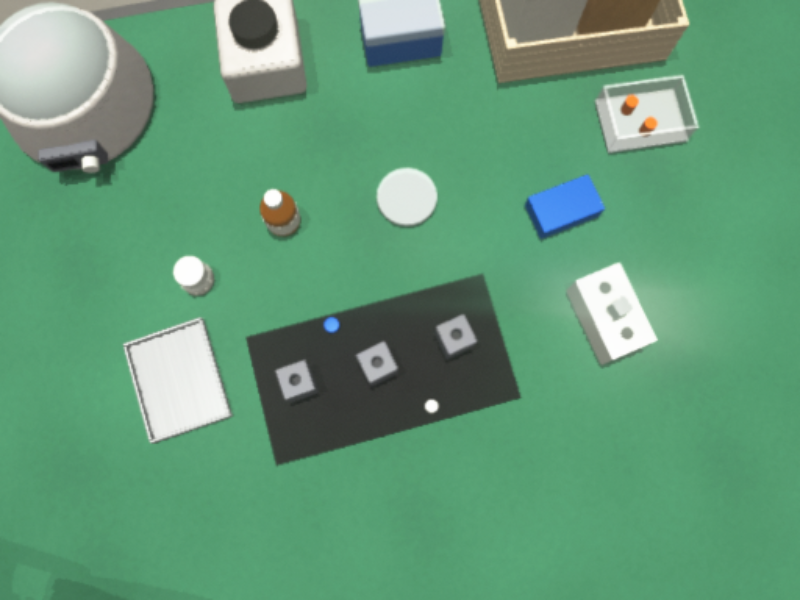

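View pics/a1.png

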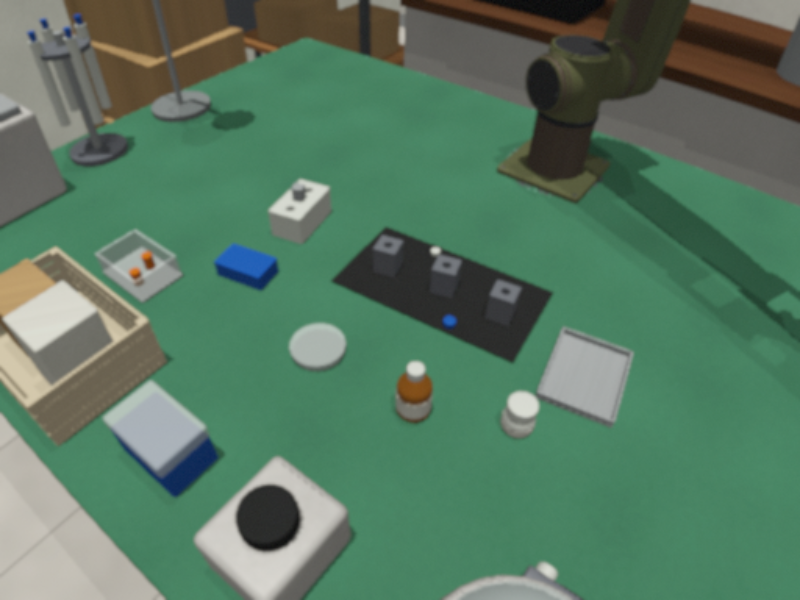

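The top view shows the rack with the gauge on the right (~390,200 at native scale), three blocks on the mat, and the tray on the left. I'm moving over the rack for a near look.

Request:
{"name": "carry_out", "arguments": {
  "motion": [-0.635,-0.845,0,0,1,-0.635,-0.845,0,0,1,-0.635,-0.845,0,0,1,-0.635,-0.845,0,0,1,-0.635,-0.845,0,0,1,-0.635,-0.845,0,0,1,-0.635,-0.845,0,0,1]
}}

```text
clock: 1.9
tcp_pos: [0.3149, 0.3048, 0.2087]
ee_rot: [3.142, 0.001, 2.791]
contact_force: [-0.4, 0.5, -0.2]
gripper_width: 0.0855
grasp_force: 0.0
```

Request:
{"name": "carry_out", "arguments": {
  "motion": [-0.635,-0.845,0,0,1,-0.635,-0.845,0,0,1,-0.635,-0.845,0,0,1,-0.635,-0.845,0,0,1,-0.635,-0.845,0,0,1,-0.635,-0.845,0,0,1,-0.635,-0.845,0,0,1]
}}

```text
clock: 2.6
tcp_pos: [0.4075, 0.0009, 0.209]
ee_rot: [-3.141, 0.001, 2.789]
contact_force: [0.7, 0.4, 0.8]
gripper_width: 0.0853
grasp_force: 0.0
```

Request:
{"name": "carry_out", "arguments": {
  "motion": [-0.635,-0.845,0,0,1,-0.635,-0.845,0,0,1,-0.635,-0.845,0,0,1,-0.635,-0.845,0,0,1,-0.635,-0.845,0,0,1,-0.635,-0.845,0,0,1,-0.635,-0.845,0,0,1,-0.635,-0.845,0,0,1]
}}

```text
clock: 3.4
tcp_pos: [0.4997, -0.3006, 0.2082]
ee_rot: [3.141, -0.001, 2.791]
contact_force: [-0.6, -0.2, -0.9]
gripper_width: 0.0855
grasp_force: 0.0
```

```bash
python3 - <<'E'
from h import *
np.set_printoptions(precision=4,suppress=True)
s=r.observe();print(s['clock'],s['tcp_pos'],s['ee_rot'],s['contact_force'],s['joint_positions'])
c=cam('wrist');print(np.array(c['tool_from_camera']),c['vfov'])
for d in r.pinpoint(c,'gauge')[:2]: print(d['confidence'],d['pixel'],toz(c,d['pixel'],.024))
for n,z in (('gauge',.09),('rack',.06)):
  for d in r.masks_of(c,n)[:2]: 
    m=d['region'].astype(np.uint8);q=cv2.boxPoints(cv2.minAreaRect(cv2.findNonZero(m)));print(n,d['confidence'],d['extent'],m.sum());print(np.array([toz(c,p,z)[:2] for p in q]))
save(c,'b')
E
```

```text
3.4 [ 0.4997 -0.3006  0.2082] [ 3.1414 -0.0008  2.7911] [-0.5551 -0.2258 -0.8832] [-0.6336 -0.022   1.8025 -0.      1.362  -1.8538]
[[ 0.0003 -0.9653 -0.2611  0.0657]
 [ 1.      0.0004 -0.0002  0.0003]
 [ 0.0003 -0.2611  0.9653 -0.1653]
 [ 0.      0.      0.      1.    ]] 62.30681103143909
0.85 [248.5, 189.9] [ 0.521 -0.319  0.024]
gauge 0.61 [247.2, 203.6, 32.1, 37.1] 686
[[ 0.5103 -0.3345]
 [ 0.4993 -0.3114]
 [ 0.5225 -0.3011]
 [ 0.534  -0.3244]]
rack 0.61 [245.9, 191.7, 123.5, 130.6] 7336
[[ 0.467  -0.3661]
 [ 0.4518 -0.2944]
 [ 0.5692 -0.2677]
 [ 0.5901 -0.3448]]
```

View pics/b.png

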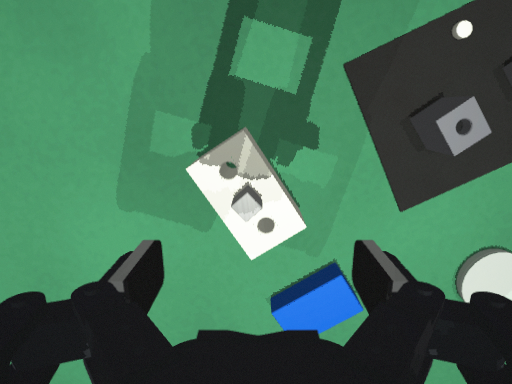

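The rack is at ~(246,195), with the gauge head at ~(247,203) and the free holes at ~(229,171) and (266,226). I'll crop in to measure the head's top face.

```bash
python3 - <<'E'
from h import *
f=cv2.imread('pics/b.png')[175:235,205:285];cv2.imwrite('pics/b2.png',cv2.resize(f,None,fx=10,fy=10,interpolation=cv2.INTER_CUBIC))
E
```

```text
(no output)
```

View pics/b2.png

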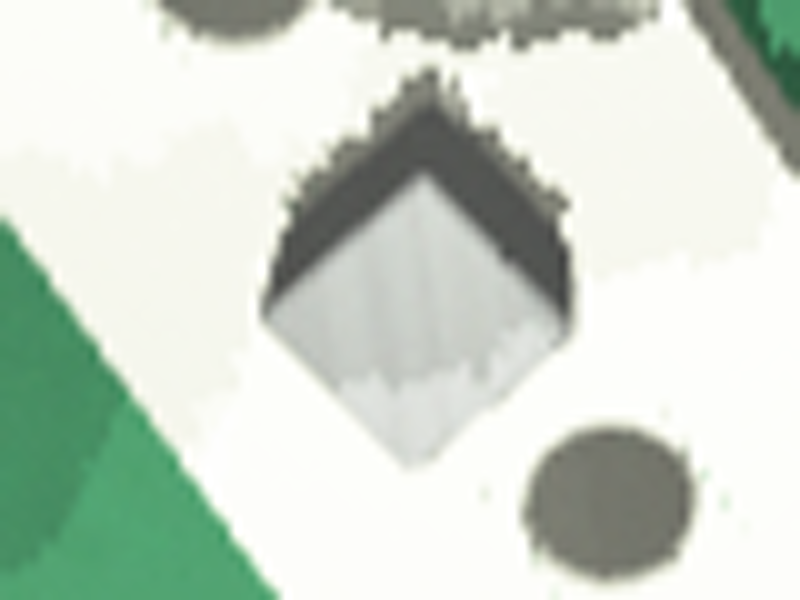

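```bash
python3 - <<'E'
from h import *
np.set_printoptions(precision=4,suppress=True)
s=r.observe()
c=cam('wrist')
q=np.array([(422,172),(572,330),(415,468),(262,315)])/10+[204.5,174.5]
p=np.array([toz(c,a,.09)[:2] for a in q]);g=p.mean(0);print(p,g)
e=np.diff(np.vstack([p,p[:1]]),axis=0);print(np.linalg.norm(e,axis=1),np.degrees(np.arctan2(e[:,1],e[:,0])))
print('hole mid',(toz(c,(205-.5+23.2,171),.06)+toz(c,(204.5+61,174.5+50),.06))/2)
Rt=R.from_euler('xyz',s['ee_rot']).as_matrix()
print('tool shift to gauge (units .3)',Rt.T@(np.r_[g,.066]-s['tcp_pos'])/.3, np.degrees(s['ee_rot'][2]))
E
```

```text
[[ 0.5064 -0.31  ]
 [ 0.5256 -0.3021]
 [ 0.5335 -0.3208]
 [ 0.5143 -0.329 ]] [ 0.52   -0.3155]
[0.0207 0.0203 0.0208 0.0205] [  22.4005  -67.0316 -156.8563  112.7185]
hole mid [ 0.5204 -0.3159  0.06  ]
tool shift to gauge (units .3) [-0.0851 -0.0343  0.4755] 160.15213849467702
```

Request:
{"name": "carry_out", "arguments": {
  "motion": [-0.085,-0.034,0.15,0.09,0.3,-0.085,-0.034,0.3,0.18,0.3,-0.085,-0.034,0.3,0.27,0.3,-0.085,-0.034,0.3,0.36,0.3,-0.085,-0.034,0.3,0.45,0.3,-0.085,-0.034,0.3,0.527,0.3,-0.085,-0.034,0.3,0.527,0.3]
}}

```text
clock: 4.35
tcp_pos: [0.5203, -0.3157, 0.1191]
ee_rot: [3.141, 0.0, 1.968]
contact_force: [-0.3, -0.4, 0.1]
gripper_width: 0.0554
grasp_force: 0.0
```

```bash
python3 - <<'E'
from h import *
np.set_printoptions(precision=4,suppress=True)
s=r.observe();print(s['tcp_pos'],s['ee_rot'],s['gripper_width'])
c=cam('wrist');save(c,'c')
print(proj(c,[.52,-.3155,.09]),proj(c,s['tcp_pos']))
for d in r.masks_of(c,'gauge')[:2]:print(d['confidence'],d['extent'])
E
```

```text
[ 0.5203 -0.3157  0.1191] [3.1413 0.0004 1.9678] 0.05543588606278735
[[256.5526 211.5239]] [[256.6917 228.8296]]
0.74 [255.7, 210.9, 37.0, 44.1]
```

View pics/c.png

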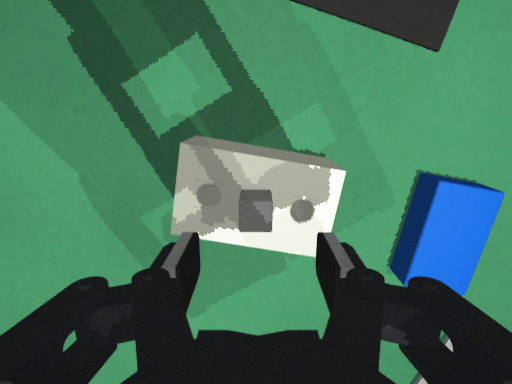

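The gauge head is square to the pads, centred at ~(255,212). I'll descend and grip.

Request:
{"name": "carry_out", "arguments": {
  "motion": [0,0,0.12,0,0.3,0,0,0.177,0,0.3,0,0,0.177,0,0.3,0,0,0.177,0,-1,0,0,0.177,0,-1,0,0,0.177,0,-1,0,0,0.177,0,-1,0,0,0.177,0,-1],
  "squeeze": 60
}}

```text
clock: 5.25
tcp_pos: [0.518, -0.3198, 0.0691]
ee_rot: [-3.135, 0.002, 1.967]
contact_force: [-14.3, -3.7, 13.6]
gripper_width: 0.0003
grasp_force: 25.1
```

```bash
python3 - <<'E'
from h import *
s=r.observe();print(s['clock'],s['tcp_pos'],s['contact_force'],s['gripper_width'],s['grasp_force'])
c=cam('wrist');a=c['frame'][120:330,140:380]
c=cam('scene');b=c['frame'][90:190,140:260]
cv2.imwrite('pics/d.png',np.hstack([cv2.resize(a,(457,400)),cv2.resize(b,(343,400))]))
E
```

```text
5.25 [ 0.51800002 -0.31981539  0.06914288] [-14.31738378  -3.70953011  13.58280848] 0.00027150167070394025 25.102960648946464
```

View pics/d.png

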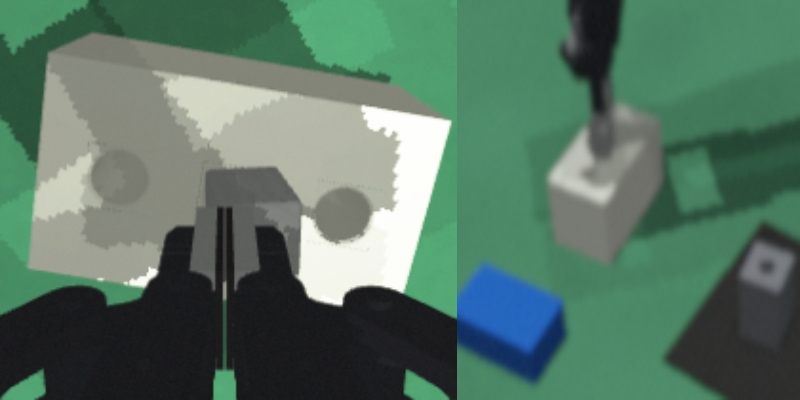

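```bash
python3 - <<'E'
from h import *
np.set_printoptions(precision=4,suppress=True)
# reconstruct cameras for b and c
c=cam('wrist');tc=np.array(c['tool_from_camera']);print(c['cx'],c['cy'],c['k1'])
def at(pos,rot):
    T=np.eye(4);T[:3,:3]=R.from_euler('xyz',rot).as_matrix();T[:3,3]=pos;d=dict(c);d['T']=T@tc;return d
B=at([.4997,-.3006,.2082],[3.1414,-.0008,2.7911]);C=at([.5203,-.3157,.1191],[3.1413,.0004,1.9678])
for z in (.03,.045,.06):
    print(z,'b',np.linalg.norm(toz(B,(228.5,171),z)-toz(B,(265.5,224.5),z)),'c',np.linalg.norm(toz(C,(209,194),z)-toz(C,(303,210),z)),(toz(B,(228.5,171),z)+toz(B,(265.5,224.5),z))/2,(toz(C,(209,194),z)+toz(C,(303,210),z))/2)
s=r.observe()
print('now pred head corners px',[proj(c,[.52+a,-.3155+b,z])[0] for z in(.06,.09) for a,b in((0,0),)])
f=cv2.imread('pics/c.png')[170:250,210:310];e=c['frame'][190:280,220:320]
cv2.imwrite('pics/e.png',np.hstack([cv2.resize(f,(400,320),interpolation=cv2.INTER_CUBIC),cv2.resize(e,(356,320),interpolation=cv2.INTER_CUBIC)]))
E
```

```text
257.53715280538506 191.9363180536608 -0.03339337120198873
0.03 b 0.07505651879120802 c 0.07997047412391955 [ 0.5282 -0.3227  0.03  ] [ 0.5243 -0.3267  0.03  ]
0.045 b 0.07177956020478858 c 0.07525496796753214 [ 0.5242 -0.3207  0.045 ] [ 0.5226 -0.3224  0.045 ]
0.06 b 0.06850260161836896 c 0.07053946181114457 [ 0.5203 -0.3187  0.06  ] [ 0.5209 -0.3182  0.06  ]
now pred head corners px [array([262.9007, 217.8224]), array([263.4694, 238.7263])]
```

View pics/e.png

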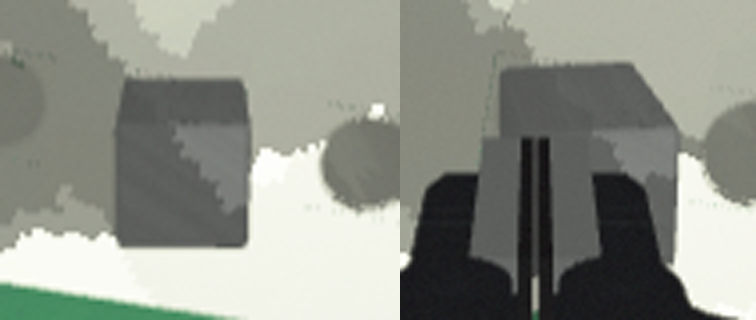

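The shut fingertips are drawn over the head's near top edge (~row 227). So they closed on top of the head, and the real tips sit about 24 mm behind the reported TCP. I'll lift, reopen and look again.

Request:
{"name": "carry_out", "arguments": {
  "motion": [0,0,-0.1,0,-1,0,0,-0.177,0,0.3,0,0,-0.177,0,0.3,0,0,-0.177,0,0.3,0,0,-0.177,0,0.3,0,0,-0.177,0,0.3]
}}

```text
clock: 6.0
tcp_pos: [0.5194, -0.3164, 0.1171]
ee_rot: [-3.14, -0.002, 1.966]
contact_force: [0.2, -0.1, 1.0]
gripper_width: 0.0557
grasp_force: 0.0
```

```bash
python3 - <<'E'
from h import *
np.set_printoptions(precision=4,suppress=True)
s=r.observe();print(s['tcp_pos'],s['ee_rot'],s['gripper_width'],s['contact_force'])
c=cam('wrist');save(c,'f')
m=r.masks_of(c,'gauge')
for d in m[:2]:print(d['confidence'],d['extent'])
b=cv2.imread('pics/c.png');print(np.abs(b[170:232,150:350].astype(int)-c['frame'][170:232,150:350]).mean())
q=np.hstack([cv2.resize(x[170:250,210:310],(400,320),interpolation=cv2.INTER_CUBIC) for x in(b,c['frame'])]);cv2.imwrite('pics/f2.png',q)
E
```

```text
[ 0.5194 -0.3164  0.1171] [-3.1404 -0.0021  1.9661] 0.05570978922377336 [ 0.1906 -0.0894  0.9674]
0.96 [259.3, 212.1, 35.6, 41.9]
8.096854838709678
```

View pics/f2.png

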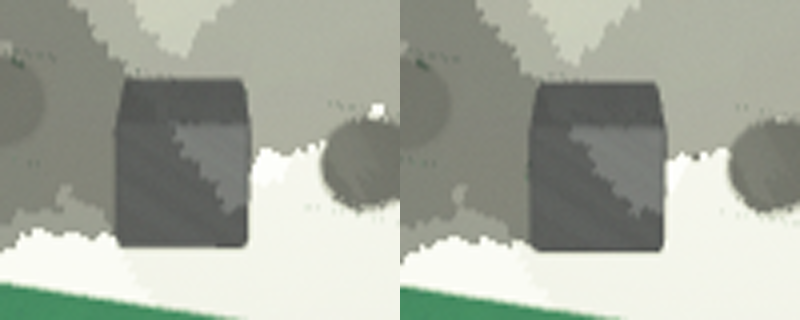

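The gauge is back in its seat, its head top centred at ~(259,217). I'll re-centre and probe downward with force checks.

Request:
{"name": "carry_out", "arguments": {
  "motion": [-0.01,0.004,0.1,0,0.3,-0.01,0.004,0.17,0,0.3,-0.01,0.004,0.204,0,0.3,-0.01,0.004,0.204,0,0.3]
}}

```text
clock: 6.5
tcp_pos: [0.521, -0.3182, 0.0549]
ee_rot: [-3.139, -0.004, 1.966]
contact_force: [0.3, 0.0, -0.3]
gripper_width: 0.0551
grasp_force: 0.0
```

Request:
{"name": "carry_out", "arguments": {
  "motion": [0,0,0.03,0,0.3,0,0,0.05,0,0.3,0,0,0.05,0,0.3]
}}

```text
clock: 6.8
tcp_pos: [0.5222, -0.3191, 0.042]
ee_rot: [-3.141, -0.001, 1.966]
contact_force: [0.4, 0.4, -0.2]
gripper_width: 0.0555
grasp_force: 0.0
```

Request:
{"name": "carry_out", "arguments": {
  "motion": [0,0,0,0,-1,0,0,0,0,-1,0,0,0,0,-1,0,0,0,0,-1],
  "squeeze": 60
}}

```text
clock: 7.2
tcp_pos: [0.5224, -0.3198, 0.0433]
ee_rot: [-3.141, 0.001, 1.966]
contact_force: [-1.9, -0.0, 3.4]
gripper_width: 0.0207
grasp_force: 59.9
```

```bash
python3 - <<'E'
from h import *
s=r.observe();print(s['tcp_pos'],s['contact_force'],s['gripper_width'],s['grasp_force'])
c=cam('wrist');save(c,'g')
E
```

```text
[ 0.52244079 -0.31981823  0.04328005] [-1.85393974 -0.01286232  3.44766558] 0.02072955952080525 59.89047825336456
```

Gripped, but the tips sit close to the rack top. I'll regrip 5 mm higher so they clear the block top later, then lift.

Request:
{"name": "carry_out", "arguments": {
  "motion": [0,0,0,0,-0.2,0,0,-0.01,0,-0.2,0,0,-0.017,0,-0.2,0,0,-0.017,0,-1,0,0,-0.017,0,-1,0,0,-0.017,0,-1],
  "squeeze": 60
}}

```text
clock: 7.85
tcp_pos: [0.5225, -0.3196, 0.0481]
ee_rot: [3.142, 0.001, 1.966]
contact_force: [-2.4, -0.0, 3.8]
gripper_width: 0.0206
grasp_force: 60.1
```

Request:
{"name": "carry_out", "arguments": {
  "motion": [0,0,-0.1,0,-1,0,0,-0.2,0,-1,0,0,-0.35,0,-1,0,0,-0.5,0,-1,0,0,-0.5,0,-1]
}}

```text
clock: 8.35
tcp_pos: [0.526, -0.3216, 0.206]
ee_rot: [3.134, 0.012, 1.966]
contact_force: [0.7, -0.5, 0.6]
gripper_width: 0.0204
grasp_force: 59.7
```

```bash
python3 - <<'E'
from h import *
np.set_printoptions(precision=4,suppress=True)
s=r.observe();print(s['tcp_pos'],s['ee_rot'],s['contact_force'],s['gripper_width'],s['grasp_force'],s['joint_positions'])
c=cam('wrist')
for d in r.masks_of(c,'gauge')[:2]:print(d['confidence'],d['extent'])
t=cam('top')
out=[]
for d in r.masks_of(t,'block_a')[:4]:
    m=d['region'].astype(np.uint8);print(d['confidence'],d['extent'],m.sum())
for d in r.pinpoint(t,'block_a')[:4]: print(np.array(d['pixel']),toz(t,d['pixel'],.004))
a=cv2.resize(c['frame'][160:310,180:340],None,fx=2.5,fy=2.5); b=cv2.resize(t['frame'][190:270,160:320],None,fx=2.5,fy=4.6875/1.875) 
q=np.zeros((375,800,3),np.uint8);q[:,:400]=a;q[:b.shape[0],400:]=b;cv2.imwrite('pics/h.png',q)
cv2.imwrite('pics/top2.png',t['frame'])
E
```

```text
[ 0.526  -0.3216  0.206 ] [3.1339 0.0119 1.966 ] [ 0.6673 -0.5207  0.64  ] 0.02039091838586746 59.749274253845215 [-0.636   0.0435  1.7402  0.0005  1.3437 -1.0314]
0.87 [258.2, 245.2, 48.7, 82.3]
0.92 [190.4, 245.2, 26.9, 26.7] 487
0.9 [292.6, 215.7, 25.3, 29.6] 492
0.6 [242.6, 232.5, 25.6, 26.6] 431
0.2 [391.6, 199.6, 57.5, 67.8] 2223
[191.6 246.3] [0.4963 0.1361 0.004 ]
[292.  216.8] [ 0.525  -0.0971  0.004 ]
[241.2 233.9] [0.5057 0.0222 0.004 ]
```

View pics/h.png

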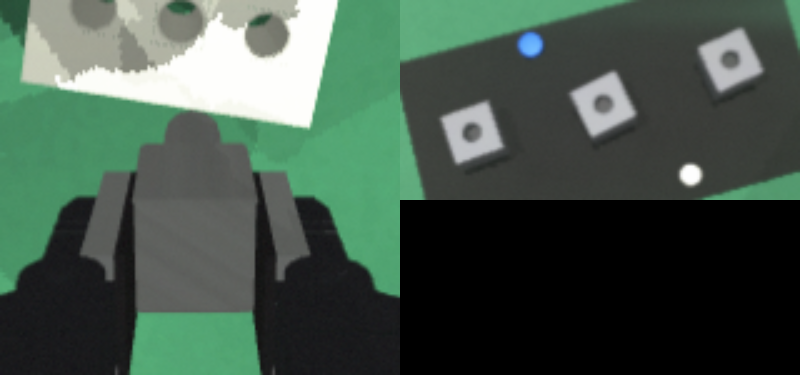

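The pin is held upright, its tip at ~(257,205) in the wrist picture. The three bores at ~(189,243), (241,232) and (292,214) in the top view are clear.

```bash
cat >> h.py <<'E'
def bore(c,guess,save_as=None,rad=18):
    """dark bore in light block top near world guess; returns px centre"""
    u,v=np.round(proj(c,[guess[0],guess[1],.06])[0]).astype(int)
    g=cv2.cvtColor(c['frame'],cv2.COLOR_BGR2GRAY).astype(float)
    w=cv2.getRectSubPix(c['frame'],(2*rad+1,2*rad+1),(float(u),float(v)))
    best=None
    for d in r.masks_of(c,'block_a')[:4]:
        m=d['region'].astype(np.uint8)
        if cv2.pointPolygonTest(cv2.convexHull(cv2.findNonZero(m)),(float(u),float(v)),True)>-8:
            best=m;print('mask',round(d['confidence'],2),np.round(d['extent'],1));break
    return best,(u,v)
E
python3 - <<'E'
from h import *
np.set_printoptions(precision=4,suppress=True)
s=r.observe();c=cam('wrist');t=cam('top');print(s['tcp_pos'],s['ee_rot'])
for p in((188.5,243),(241,231.4),(291.8,213.8)):print('bore',toz(t,p,.06))
tc=np.array(c['tool_from_camera']);k,dd=K(c)
def tool(px,z):
    n=cv2.undistortPoints(np.array([[px]],float),k,dd)[0,0];v=tc[:3,:3]@[n[0],n[1],1];o=tc[:3,3];return o+v*(z-o[2])/v[2]
print('head top',tool((257.8,262.3),-.0419),tool((257.8,240),-.0419),tool((257.8,284.6),-.0419),'tip near edge z.024/.022',tool((256.7,204.6),.0241),tool((256.7,204.6),.0221))
E
```

```text
[ 0.5213 -0.3183  0.1946] [-3.1394 -0.004   1.966 ]
bore [0.4973 0.135  0.06  ]
bore [0.5035 0.0213 0.06  ]
bore [ 0.523 -0.092  0.06 ]
head top [ 0.0014  0.0006 -0.0419] [ 0.0117  0.0006 -0.0419] [-0.0095  0.0006 -0.0419] tip near edge z.024/.022 [ 0.0066 -0.0001  0.0241] [ 0.0072 -0.0001  0.0221]
```

Request:
{"name": "carry_out", "arguments": {
  "motion": [0.693,0.296,0.0,0,-1,0.693,0.296,0.0,0,-1,0.693,0.296,0.1,0,-1,0.693,0.296,0.182,0,-1,0.693,0.296,0.182,0,-1,0.693,0.296,0.182,0,-1,0.693,0.296,0.182,0,-1,0.693,0.296,0.182,0,-1]
}}

```text
clock: 9.5
tcp_pos: [0.5247, -0.094, 0.1432]
ee_rot: [3.141, 0.001, 1.965]
contact_force: [1.1, -0.6, -0.2]
gripper_width: 0.0206
grasp_force: 59.7
```

```bash
python3 - <<'E'
from h import *
np.set_printoptions(precision=4,suppress=True)
s=r.observe();c=cam('wrist');print(s['clock'],s['tcp_pos'],s['ee_rot'],s['contact_force'])
m,uv=bore(c,(.523,-.092));print(uv)
g=cv2.cvtColor(c['frame'],cv2.COLOR_BGR2GRAY)
u,v=uv
print(g[v-34:v+24:2,u-34:u+36:2])
cv2.imwrite('pics/i.png',c['frame'])
E
```

```text
9.5 [ 0.5247 -0.094   0.1432] [3.1414 0.0006 1.9654] [ 1.0886 -0.6101 -0.2174]
mask 0.61 [259.4 185.8  56.7  68.1]
(np.int64(256), np.int64(187))
[[48 48 45 ... 52 46 48]
 [47 46 47 ... 47 46 46]
 [45 46 46 ... 46 47 46]
 ...
 [44 41 41 ... 71 70 73]
 [42 44 43 ... 68 73 70]
 [41 43 59 ... 64 63 65]]
```

```bash
python3 - <<'E'
import cv2
g=cv2.cvtColor(cv2.imread('pics/i.png'),cv2.COLOR_BGR2GRAY)
for v in range(148,226,2): print(v,' '.join('%02x'%x for x in g[v,222:296:2]))
E
```

```text
148 2c 2f 2e 30 2c 2d 2f 2c 2e 2d 2b 2d 2d 2d 2d 2b 2e 33 32 34 33 33 33 32 32 32 40 4c 34 41 41 34 41 34 32 33 32
150 2f 2e 2e 2c 2d 2c 2e 2e 2d 2e 2d 2f 2c 2c 2e 31 32 34 31 32 33 33 32 32 32 33 37 32 33 33 32 34 34 33 30 2c 2f
152 2f 2d 2d 2f 2e 2d 2a 2d 44 54 4c 4b 42 40 32 32 31 32 33 33 31 31 34 33 35 32 34 32 34 33 33 30 33 2f 2f 2f 2c
154 2e 31 2e 2e 2e 2e 2e 2b 55 59 56 59 58 58 58 58 54 53 4e 4b 43 3c 39 35 31 35 32 35 35 32 30 2e 2e 2d 2e 2d 2f
156 2c 2e 2e 2d 2e 2c 30 35 59 58 59 57 57 56 59 59 57 58 57 59 58 59 59 59 53 52 4c 4d 42 3a 2e 2e 2f 2d 2d 31 2d
158 2d 30 2f 2e 2c 2b 2d 53 5a 58 59 58 57 59 58 56 58 58 58 59 5a 56 57 58 59 58 58 57 58 57 50 2e 31 30 2d 2f 2f
160 30 2e 2c 2d 2e 2d 2d 57 57 58 58 58 58 59 57 57 58 57 57 59 57 58 58 57 58 58 59 58 58 59 55 2f 2f 2e 2e 2f 30
162 2d 2f 2c 2d 30 2d 45 87 88 80 7b 71 72 60 56 59 58 57 57 57 58 58 56 58 58 59 59 58 58 58 56 45 2e 31 2d 2c 2c
164 2c 2f 2e 2c 2c 2b 62 90 8f 90 8f 90 90 90 8e 89 84 7f 78 71 69 60 59 54 58 58 59 59 58 56 57 5a 2f 2f 30 31 2e
166 2d 2e 30 2f 2e 27 7b 8f 91 8f 8f 8f 90 90 8f 8f 8e 8f 8f 90 8
[... 2684 characters left out ...]
2 3f 41 40
214 3b 47 45 46 45 45 47 48 44 46 46 45 7b 7b 7b 79 7a 77 78 79 79 7b 7a ab be d8 d8 ce be 47 40 40 3f 40 41 40 40
216 43 46 45 46 47 44 45 46 47 45 45 44 7a 7b 7b 79 79 7a 79 79 7b 7b 7a 7d 8c 96 c1 b5 bd 43 41 3f 3e 42 41 3e 3f
218 45 46 44 46 45 47 45 64 81 82 83 83 85 86 85 84 85 81 80 81 7f 80 81 82 86 83 81 80 5c 42 40 41 3f 3e 3f 3f 3f
220 44 47 44 45 45 43 45 7b 7c 83 83 82 83 85 84 84 83 81 81 81 7e 80 81 82 85 82 81 81 7f 40 3f 3e 3f 3d 3e 3f 3f
222 46 44 48 47 46 48 43 7b 7b 7c 80 83 83 85 84 85 84 81 83 82 7f 80 81 81 84 82 81 81 80 41 3f 3f 3e 41 3e 41 3f
224 47 45 47 47 44 45 44 7c 7b 7c 7c 7b 85 83 86 85 83 81 81 82 82 80 82 81 84 84 82 81 7f 4a 3d 41 40 3f 3e 40 3f
```

```bash
cat >> h.py <<'E'
def tool(c,px,z):
    tc=np.array(c['tool_from_camera']);k,dd=K(c)
    n=cv2.undistortPoints(np.array([[px]],float),k,dd)[0,0];v=tc[:3,:3]@[n[0],n[1],1];o=tc[:3,3];return o+v*(z-o[2])/v[2]
E
python3 - <<'E'
from h import *
np.set_printoptions(precision=4,suppress=True)
c=cam('wrist')
z=.0832
for p in((257.3,188.7),(257.3,179.5),(257.3,197.7),(247.8,188),(266.8,188)):print(tool(c,p,z))
print('tip near edge row ~204.5:',tool(c,(257,204.3),.0241))
E
```

```text
[0.0015 0.0002 0.0832]
[0.0091 0.0002 0.0832]
[-0.0061  0.0002  0.0832]
[ 0.002  -0.0074  0.0832]
[0.0021 0.0079 0.0832]
tip near edge row ~204.5: [0.0068 0.0001 0.0241]
```

The bore centre at (257,189) lies within 0.5 mm of the pin axis. I'll enter the bore gently.

Request:
{"name": "carry_out", "arguments": {
  "motion": [0.002,0,0.08,0,-1,0.002,0,0.14,0,-1,0.002,0,0.17,0,-1,0.002,0,0.185,0,-1,0.002,0,0.195,0,-1,0.002,0,0.205,0,-1,0.002,0,0.214,0,-1,0.002,0,0.222,0,-1]
}}

```text
clock: 10.45
tcp_pos: [0.5247, -0.0929, 0.0769]
ee_rot: [3.141, 0.001, 1.966]
contact_force: [-0.4, -1.2, -0.5]
gripper_width: 0.0211
grasp_force: 59.8
```

Request:
{"name": "carry_out", "arguments": {
  "motion": [0,0,0.006,0,-1,0,0,0.012,0,-1,0,0,0.018,0,-1,0,0,0.024,0,-1,0,0,0.03,0,-1,0,0,0.036,0,-1,0,0,0.042,0,-1]
}}

```text
clock: 11.15
tcp_pos: [0.5248, -0.0933, 0.0651]
ee_rot: [3.141, 0.002, 1.966]
contact_force: [-1.3, -2.6, 6.6]
gripper_width: 0.0208
grasp_force: 60.6
```

Request:
{"name": "carry_out", "arguments": {
  "motion": [0,0,0.004,0,-1,0,0,0.008,0,-1,0,0,0.012,0,-1,0,0,0.016,0,-1,0,0,0.02,0,-1]
}}

```text
clock: 11.65
tcp_pos: [0.5248, -0.0933, 0.0591]
ee_rot: [3.141, 0.002, 1.966]
contact_force: [-1.8, -2.4, 5.6]
gripper_width: 0.0209
grasp_force: 60.6
```

Request:
{"name": "carry_out", "arguments": {
  "motion": [0,0,0.004,0,-1,0,0,0.007,0,-1,0,0,0.01,0,-1]
}}

```text
clock: 11.95
tcp_pos: [0.5251, -0.0935, 0.0578]
ee_rot: [3.141, 0.002, 1.966]
contact_force: [-5.8, -1.4, 16.5]
gripper_width: 0.0205
grasp_force: 62.3
```

A hard stop at 10 mm, so the right block is bad. I'll withdraw straight up and go to the middle block.

Request:
{"name": "carry_out", "arguments": {
  "motion": [0,0,-0.03,0,-1,0,0,-0.09,0,-1,0,0,-0.18,0,-1,0,0,-0.28,0,-1,0.15,0.034,-0.28,0,-1,0.3,0.068,-0.28,0,-1,0.373,0.085,-0.28,0,-1,0.373,0.085,-0.28,0,-1,0.373,0.085,-0.28,0,-1]
}}

```text
clock: 12.85
tcp_pos: [0.5043, 0.0207, 0.1385]
ee_rot: [-3.141, -0.0, 1.967]
contact_force: [-0.6, 0.3, -1.1]
gripper_width: 0.0207
grasp_force: 59.7
```

```bash
cat > look.py <<'E'
from h import *
import sys
np.set_printoptions(precision=4,suppress=True)
s=r.observe();c=cam('wrist');print(s['clock'],s['tcp_pos'],s['ee_rot'],s['contact_force'])
cv2.imwrite('pics/%s.png'%sys.argv[1],c['frame'])
t=cam('top')
g=cv2.cvtColor(c['frame'],cv2.COLOR_BGR2GRAY)
print('right block top cam',[(np.round(d['pixel'],1),toz(t,d['pixel'],.004)[:2]) for d in r.pinpoint(t,'block_a')[:3]])
for v in range(162,216,2): print(v,' '.join('%02x'%x for x in g[v,232:286:2]))
E
python3 look.py j
```

```text
12.85 [0.5043 0.0207 0.1385] [-3.1411 -0.      1.9673] [-0.6265  0.3032 -1.108 ]
right block top cam [(array([190.9, 242.2]), array([0.5056, 0.1364])), (array([291.3, 221.6]), array([ 0.5145, -0.0936])), (array([241. , 237.3]), array([0.4982, 0.0239]))]
162 33 42 63 66 66 65 65 65 64 65 66 65 66 66 66 64 65 66 64 65 64 64 67 64 66 65 38
164 37 6a 6c 6b 65 66 65 65 63 65 63 65 65 65 65 65 64 65 65 65 66 64 65 64 64 65 5c
166 37 8a 8b 97 a4 9b 95 92 91 8b 82 76 6d 66 64 66 65 65 66 66 65 65 64 65 66 65 65
168 31 87 8a a1 a2 a3 a2 a2 a2 a2 a2 a2 a4 a2 9d 9c 96 8f 7d 7f 76 6f 6b 66 65 65 66
170 2b 89 8a a0 a1 a2 a1 a3 a2 a2 a2 a2 a3 a1 a3 a3 a1 a1 8d 8b 8c 8b 8b 8a 86 86 80
172 2e 96 9f a2 a0 a1 a2 a2 a2 a2 a2 a2 a1 a2 a2 a1 96 8c 8c 8b 8c 8c 8b 8b 8c 8b 8a
174 3f a2 a1 a0 a0 a0 a0 9f a0 a0 a1 a0 a1 a1 9f 95 8a 8b 8c 8c 8a 8a 8c 8b 8c 8b 8a
176 4a a1 9f a2 a0 a0 a0 a0 a2 a1 9f 9e 9f 9f 9f 8a 89 8a 88 88 8b 8b 8b 8b 8c 8a 8c
178 5a a1 a2 a0 a2 a0 a0 a1 a0 a1 9f 9e 9e 8a 93 89 89 89 8b 88 8b 89 89 88 8b 8a 8b
180 76 9f a1 a0 a2 a1 a1 9f 9e 9f 9f 9f 9d 8a 88 89 89 89 89 89 89 8a 89 89 89 89
[... 748 characters left out ...]
89 ed ef f0 ef f0 5a
200 87 76 6b 6b 79 6a 6b 69 69 67 64 5f 60 5f 61 68 79 86 88 89 88 ef ee ef ef ef 55
202 77 67 68 6a 69 6a 6a 69 6a 69 68 65 63 65 78 81 84 85 89 ed ee ee ee ee ee ee 54
204 6a 69 68 68 68 69 68 6a 69 69 70 77 87 81 77 76 76 87 d1 ed ed ee ee ee ee e1 51
206 6a 6a 69 68 6a 68 69 69 69 86 91 92 92 93 95 98 6e 6e ea ec ed ec ed ed ed ba 53
208 67 68 69 68 69 69 69 6a 81 94 8f 91 92 93 93 95 8c c2 ec ec eb ed ec ec ec 8f 47
210 69 69 69 69 6a 69 69 6f 8c 8f 90 91 90 8a 8e 95 8e 8b da d9 e1 ec ec eb eb 68 48
212 69 69 69 6a 69 6a 68 89 8b 8e 8b 8d 91 8f 8a 8c 92 8c d8 d8 d9 ea eb eb eb 4e 47
214 69 74 75 6a 69 76 69 8d 8c 8d 8b 89 8a 91 8b 8b 8d 8b c3 d8 d8 e1 eb d9 d8 4c 4a
```

```bash
python3 - <<'E'
from h import *
np.set_printoptions(precision=4,suppress=True)
s=r.observe();c=cam('wrist');print(s['clock'],s['tcp_pos'],s['ee_rot'])
g=cv2.cvtColor(c['frame'],cv2.COLOR_BGR2GRAY)
for p in((257.4,192.9),(257.4,183),(257.4,202.6)):print(tool(c,p,s['tcp_pos'][2]-.06))
print(g[176:212,258]); print(g[190,240:276])
E
```

```text
13.0 [0.5047 0.0196 0.1386] [-3.1413  0.      1.9648]
[-0.0008  0.0003  0.0786]
[0.0073 0.0003 0.0786]
[-0.0089  0.0003  0.0786]
[158 159 159 159 158 128  76  49  49  49  50  49  48  50  49  47  48  45
  48  82 102  99 102 101 102 104 103 104 127 144 148 146 146 146 145 145]
[138 136 137 137 138 138 138 124 105  98  76  50  48  49  47  50  48  48
  49  49  51  48  49  50  44  75  93 106 124 135 136 137 137 137 137 136]
```

Request:
{"name": "carry_out", "arguments": {
  "motion": [-0.002,0,0.08,0,-1,-0.002,0,0.13,0,-1,-0.002,0,0.16,0,-1,-0.002,0,0.175,0,-1,-0.002,0,0.187,0,-1,-0.002,0,0.197,0,-1,-0.002,0,0.206,0,-1]
}}

```text
clock: 13.75
tcp_pos: [0.5053, 0.0199, 0.0773]
ee_rot: [3.141, 0.001, 1.966]
contact_force: [0.8, 0.7, -0.8]
gripper_width: 0.0204
grasp_force: 59.7
```

Request:
{"name": "carry_out", "arguments": {
  "motion": [0,0,0.006,0,-1,0,0,0.012,0,-1,0,0,0.018,0,-1,0,0,0.024,0,-1,0,0,0.03,0,-1,0,0,0.036,0,-1]
}}

```text
clock: 14.35
tcp_pos: [0.505, 0.0199, 0.0666]
ee_rot: [3.141, 0.0, 1.966]
contact_force: [-3.0, -0.4, 4.0]
gripper_width: 0.021
grasp_force: 60.4
```

Sliding. I'll continue in small steps.

Request:
{"name": "carry_out", "arguments": {
  "motion": [0,0,0.004,0,-1,0,0,0.008,0,-1,0,0,0.012,0,-1,0,0,0.016,0,-1,0,0,0.02,0,-1,0,0,0.024,0,-1]
}}

```text
clock: 14.95
tcp_pos: [0.505, 0.0199, 0.0589]
ee_rot: [3.141, 0.0, 1.966]
contact_force: [-0.1, 0.3, 3.5]
gripper_width: 0.0206
grasp_force: 60.4
```

Request:
{"name": "carry_out", "arguments": {
  "motion": [0,0,0.003,0,-1,0,0,0.006,0,-1,0,0,0.009,0,-1]
}}

```text
clock: 15.25
tcp_pos: [0.505, 0.0199, 0.0563]
ee_rot: [3.141, 0.0, 1.966]
contact_force: [-0.7, -0.2, 4.8]
gripper_width: 0.0212
grasp_force: 60.4
```

Past the 10 mm stop; next check the 5 mm one (TCP ~0.053).

Request:
{"name": "carry_out", "arguments": {
  "motion": [0,0,0.003,0,-1,0,0,0.006,0,-1,0,0,0.009,0,-1,0,0,0.012,0,-1]
}}

```text
clock: 15.65
tcp_pos: [0.5049, 0.0199, 0.0526]
ee_rot: [3.141, 0.0, 1.966]
contact_force: [0.1, 0.2, 2.6]
gripper_width: 0.0207
grasp_force: 60.4
```

Request:
{"name": "carry_out", "arguments": {
  "motion": [0,0,0.003,0,-1,0,0,0.005,0,-1]
}}

```text
clock: 15.85
tcp_pos: [0.5049, 0.0199, 0.0511]
ee_rot: [3.141, 0.0, 1.966]
contact_force: [0.4, 0.8, 3.8]
gripper_width: 0.0209
grasp_force: 60.4
```

Request:
{"name": "carry_out", "arguments": {
  "motion": [0,0,0.003,0,-1,0,0,0.006,0,-1,0,0,0.008,0,-1,0,0,0.01,0,-1]
}}

```text
clock: 16.25
tcp_pos: [0.5049, 0.0199, 0.0482]
ee_rot: [3.141, 0.0, 1.966]
contact_force: [0.7, 0.0, 5.8]
gripper_width: 0.0206
grasp_force: 60.7
```

Request:
{"name": "carry_out", "arguments": {
  "motion": [0,0,0.002,0,-1,0,0,0.004,0,-1]
}}

```text
clock: 16.45
tcp_pos: [0.505, 0.0198, 0.0481]
ee_rot: [-3.141, 0.0, 1.966]
contact_force: [-4.0, 0.2, 13.8]
gripper_width: 0.0207
grasp_force: 61.6
```

Fully home in the middle block (TCP 0.0481 matches the predicted shoulder contact, with the force rising to 13.8 N). I'll release, rise and look at the block.

Request:
{"name": "carry_out", "arguments": {
  "motion": [0,0,-0.003,0,-0.3,0,0,-0.003,0,-0.1,0,0,-0.003,0,0.1,0,0,-0.05,0,0.3,0,0,-0.2,0,0.6,0,0,-0.35,0,0.6,0,0,-0.4,0,0.6,0,0,-0.4,0,0.6]
}}

```text
clock: 17.25
tcp_pos: [0.507, 0.0197, 0.1712]
ee_rot: [3.135, 0.003, 1.966]
contact_force: [-0.8, -0.8, -1.5]
gripper_width: 0.0684
grasp_force: 0.0
```

```bash
python3 - <<'E'
from h import *
np.set_printoptions(precision=4,suppress=True)
s=r.observe();c=cam('wrist');print(s['clock'],s['tcp_pos'],s['ee_rot'],s['contact_force'],s['gripper_width'],s['joint_positions'])
for n in('gauge','block_a'):
  for d in r.masks_of(c,n)[:3]:print(n,d['confidence'],d['extent'])
t=cam('top')
for d in r.masks_of(t,'tray')[:1]:
    m=d['region'].astype(np.uint8);q=cv2.boxPoints(cv2.minAreaRect(cv2.findNonZero(m)));p=np.array([toz(t,a,.016)[:2] for a in q]);print('tray',d['confidence'],p,p.mean(0));e=p[1]-p[0];print(np.linalg.norm(e),np.degrees(np.arctan2(e[1],e[0])))
a=c['frame'][130:250,180:340];cv2.imwrite('pics/k.png',cv2.resize(a,(800,600),interpolation=cv2.INTER_CUBIC))
E
```

```text
17.25 [0.507  0.0197 0.1712] [3.135  0.0033 1.966 ] [-0.8071 -0.8294 -1.5465] 0.06836429353824687 [-0.0669 -0.1756  2.0076 -0.      1.3022 -0.4622]
gauge 0.62 [254.6, 185.3, 26.5, 35.2]
block_a 0.95 [302.5, 53.4, 63.0, 69.8]
block_a 0.86 [230.3, 278.4, 46.6, 68.9]
block_a 0.59 [258.0, 175.5, 52.4, 56.2]
tray 0.68 [[0.5997 0.3869]
 [0.617  0.2608]
 [0.4632 0.2334]
 [0.4464 0.3558]] [0.5316 0.3092]
0.1273043529171518 -82.19994963330403
```

View pics/k.png

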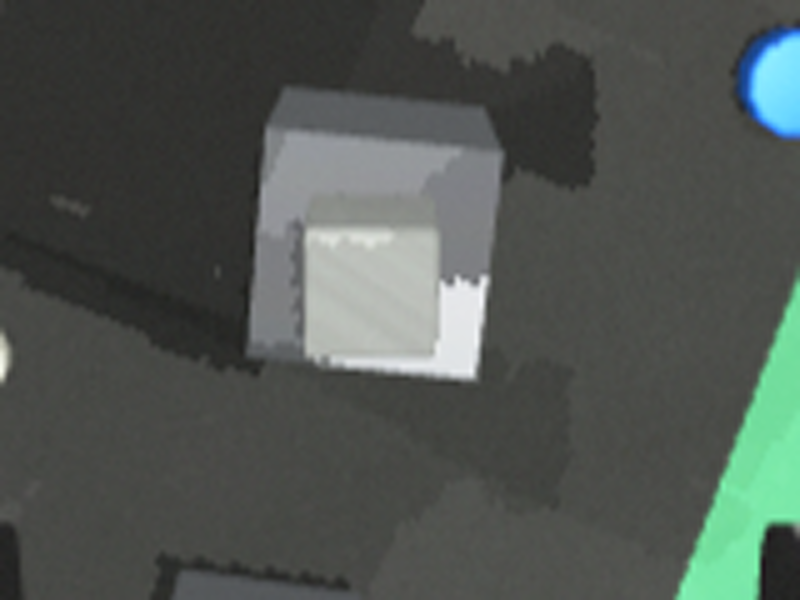

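The block stands square with the head down on its top: top corners at ~(234,156), (280,160), (275,206), (229,201), turned about 6° from the tool.

```bash
python3 - <<'E'
from h import *
np.set_printoptions(precision=4,suppress=True)
s=r.observe();c=cam('wrist');print(s['clock'],s['tcp_pos'],s['ee_rot'])
q=np.array([(268,128),(502,152),(475,380),(247,356)])/5+[179.6,129.6]
p=np.array([tool(c,a,.1712-.06)[:2] for a in q]);print(p,p.mean(0))
h=np.array([(305,227),(438,227),(437,357),(305,357)])/5+[179.6,129.6]
for z in(.09,.095,.1):
  p=np.array([tool(c,a,.1712-z)[:2] for a in h]);print(z,p.mean(0),p[1]-p[0],p[3]-p[0])
E
```

```text
17.5 [0.5032 0.02   0.1643] [-3.1375 -0.002   1.9659]
[[ 0.0245 -0.0209]
 [ 0.0202  0.0201]
 [-0.0217  0.016 ]
 [-0.0172 -0.0255]] [ 0.0014 -0.0026]
0.09 [ 0.0024 -0.0025] [0.     0.0211] [-0.0215 -0.0003]
0.095 [ 0.0037 -0.0025] [0.     0.0207] [-0.0211 -0.0003]
0.1 [ 0.005  -0.0024] [0.     0.0202] [-0.0206 -0.0003]
```

Request:
{"name": "carry_out", "arguments": {
  "motion": [0,0,0.1,0.064,0.6,0,0,0.25,0.064,0.6,0,0,0.38,0.064,0.6,0,0,0.43,0.064,0.6,0,0,0.45,0.064,0.6,0,0,0.45,0.064,0.6]
}}

```text
clock: 18.15
tcp_pos: [0.5049, 0.0199, 0.0319]
ee_rot: [-3.141, -0.0, 1.865]
contact_force: [0.9, 0.2, 0.2]
gripper_width: 0.0679
grasp_force: 0.0
```

Request:
{"name": "carry_out", "arguments": {
  "motion": [0,0,0.02,0,0.6,0,0,0.04,0,0.6,0,0,0.06,0,0.6,0,0,0.06,0,0.6]
}}

```text
clock: 18.55
tcp_pos: [0.5043, 0.0199, 0.0134]
ee_rot: [-3.141, -0.0, 1.865]
contact_force: [-0.4, -0.3, -0.3]
gripper_width: 0.0683
grasp_force: 0.0
```

Request:
{"name": "carry_out", "arguments": {
  "motion": [0,0,0.015,0,0.6,0,0,0.015,0,0.2,0,0,0.015,0,-0.2,0,0,0.015,0,-0.4,0,0,0.015,0,-0.4,0,0,0.015,0,-0.4],
  "squeeze": 40
}}

```text
clock: 19.15
tcp_pos: [0.5048, 0.0199, 0.0095]
ee_rot: [3.141, 0.0, 1.865]
contact_force: [-0.1, 0.2, -0.0]
gripper_width: 0.0415
grasp_force: 41.5
```

Gripped at 41.5 mm. I'll lift clear and carry it over to the tray.

Request:
{"name": "carry_out", "arguments": {
  "motion": [0,0,-0.05,0,-0.4,0,0,-0.15,0,-0.4,0,0,-0.25,0,-0.4,0,0,-0.333,0,-0.4,0,0,-0.333,0,-0.4]
}}

```text
clock: 19.65
tcp_pos: [0.508, 0.0197, 0.1145]
ee_rot: [3.133, 0.003, 1.865]
contact_force: [0.9, -0.4, -2.3]
gripper_width: 0.0413
grasp_force: 41.4
```

Request:
{"name": "carry_out", "arguments": {
  "motion": [0.1,0.04,0,0,-0.4,0.24,0.095,0,0,-0.4,0.38,0.151,0,0,-0.4,0.52,0.207,0,0,-0.4,0.66,0.262,0,0,-0.4,0.8,0.318,0,0,-0.4,0.87,0.346,0,0,-0.4,0.896,0.356,0,0,-0.4,0.896,0.356,0,0,-0.4]
}}

```text
clock: 20.55
tcp_pos: [0.528, 0.3084, 0.1078]
ee_rot: [-3.139, 0.001, 1.867]
contact_force: [0.2, -1.0, -1.9]
gripper_width: 0.0414
grasp_force: 41.6
```

```bash
python3 - <<'E'
from h import *
np.set_printoptions(precision=4,suppress=True)
s=r.observe();c=cam('wrist');print(s['clock'],s['tcp_pos'],s['ee_rot'],s['contact_force'],s['gripper_width'],s['grasp_force'])
for w in (c,cam('scene')):
  for n in('tray','gauge','block_a'):
    for d in r.masks_of(w,n)[:1 if n!='block_a' else 3]:print(n,round(d['confidence'],2),np.round(d['extent'],1))
t=cam('top')
g=cv2.cvtColor(t['frame'],cv2.COLOR_BGR2GRAY)
# tray corners in start view, viewed 800x600 : scale .64
q=np.array([(125,345),(203,321),(230,413),(151,440)])*.64
p=np.array([toz(t,a,.016)[:2] for a in q]);print(p,p.mean(0))
print('tray px in wrist predicted corners',[proj(c,[*a,.016])[0] for a in p])
E
```

```text
20.55 [0.528  0.3084 0.1078] [-3.1392  0.0006  1.867 ] [ 0.1962 -0.9981 -1.8609] 0.041354344335602054 41.618115305900574
tray 0.78 [269.2 176.  197.7 140.8]
gauge 0.96 [260.1 292.1  72.9  87.7]
block_a 0.69 [256.9 253.2 109.2 131.9]
block_a 0.58 [144.9 358.6   2.1  13.3]
tray 0.7 [374.4 241.9  61.2  60.8]
gauge 0.61 [194.1 135.8  41.8  36.3]
block_a 0.71 [322.3 195.1  13.4  24.3]
block_a 0.63 [247.1 164.9  23.5  28.1]
block_a 0.57 [388.3 202.6  25.   32.6]
[[0.5924 0.3773]
 [0.6088 0.2602]
 [0.4712 0.2371]
 [0.4513 0.3529]] [0.531  0.3069]
tray px in wrist predicted corners [array([359.495 , 130.8614]), array([327.9327, 263.188 ]), array([172.1657, 244.4239]), array([180.5819, 107.678 ])]
```

Request:
{"name": "carry_out", "arguments": {
  "motion": [0.004,0.008,0.08,0,-0.4,0.004,0.008,0.18,0,-0.4,0.004,0.008,0.26,0,-0.4,0.004,0.008,0.295,0,-0.4,0.004,0.008,0.31,0,-0.4,0.004,0.008,0.316,0,-0.4,0.004,0.008,0.32,0,-0.4]
}}

```text
clock: 21.7
tcp_pos: [0.532, 0.3104, 0.0148]
ee_rot: [3.139, -0.0, 1.865]
contact_force: [0.5, 0.7, -2.6]
gripper_width: 0.0413
grasp_force: 41.5
```

Request:
{"name": "carry_out", "arguments": {
  "motion": [0,0,0.003,0,-0.4,0,0,0.006,0,-0.4,0,0,0.009,0,-0.4,0,0,0.012,0,-0.4]
}}

```text
clock: 22.1
tcp_pos: [0.531, 0.3101, 0.01]
ee_rot: [3.141, -0.0, 1.866]
contact_force: [0.5, -0.4, -2.9]
gripper_width: 0.0416
grasp_force: 41.5
```

Not yet bearing, so I'll ease down to the floor.

Request:
{"name": "carry_out", "arguments": {
  "motion": [0,0,0.002,0,-0.4,0,0,0.004,0,-0.4,0,0,0.004,0,-0.4]
}}

```text
clock: 22.4
tcp_pos: [0.531, 0.31, 0.0095]
ee_rot: [-3.141, 0.0, 1.865]
contact_force: [-3.6, -1.7, 5.5]
gripper_width: 0.0416
grasp_force: 42.4
```

Set down. I'll release and retreat upward.

Request:
{"name": "carry_out", "arguments": {
  "motion": [0,0,-0.002,0,-0.2,0,0,-0.002,0,0.1,0,0,-0.002,0,0.4,0,0,-0.002,0,0.4,0,0,-0.1,0,0.4,0,0,-0.25,0,0.4,0,0,-0.4,0,0.4,0,0,-0.55,0,0.4,0,0,-0.55,0,0.4]
}}

```text
clock: 23.3
tcp_pos: [0.5352, 0.3121, 0.1829]
ee_rot: [3.126, -0.002, 1.866]
contact_force: [0.1, 0.9, 0.2]
gripper_width: 0.0598
grasp_force: 0.0
```

```bash
python3 - <<'E'
from h import *
np.set_printoptions(precision=4,suppress=True)
s=r.observe();print(s['clock'],s['tcp_pos'],s['contact_force'],s['gripper_width'])
for n in('wrist','scene','top'):
  w=cam(n)
  for k in('tray','gauge','block_a'):
    for d in r.masks_of(w,k)[:1 if k!='block_a' else 4]:print(n,k,round(d['confidence'],2),np.round(d['extent'],1))
  print(n,'pred: gauge top',proj(w,[.531,.31,.09]),'block mid',proj(w,[.531,.31,.03]),'block top',proj(w,[.531,.31,.06]))
  for k in ('block_a',):
    for d in r.pinpoint(w,k)[:4]: print(k,round(d['confidence'],2),toz(w,d['pixel'],.004)[:2])
E
```

```text
23.3 [0.5352 0.3121 0.1829] [0.1165 0.908  0.153 ] 0.059758947988362794
wrist tray 0.58 [256.2 170.  157.  125.6]
wrist gauge 0.7 [250.3 184.8  27.6  34.7]
wrist block_a 0.62 [252.  175.5  48.7  53.6]
wrist block_a 0.59 [193.9 309.9  19.7  53.7]
wrist pred: gauge top [[249.7936 188.6862]] block mid [[250.3144 174.0446]] block top [[250.0794 180.6474]]
block_a 0.94 [0.5016 0.1345]
scene gauge 0.54 [383.2 223.2  18.9  15.5]
scene block_a 0.76 [321.3 194.6  21.6  23.1]
scene block_a 0.71 [378.7 230.2  27.2  27.8]
scene block_a 0.68 [248.8 166.9  21.9  26.9]
scene pred: gauge top [[385.121  217.1721]] block mid [[378.2401 233.233 ]] block top [[381.6018 225.4072]]
block_a 0.95 [ 0.5379 -0.0874]
block_a 0.73 [0.5074 0.1351]
block_a 0.69 [0.5272 0.3011]
top tray 0.85 [111.7 244.8  66.8  80.1]
top gauge 0.64 [101.  239.4  16.9  10.9]
top block_a 0.91 [189.1 243.4  29.5  24.9]
top block_a 0.76 [111.7 243.5  30.4  26.7]
top block_a 0.56 [291.9 217.2  26.   28.3]
top block_a 0.54 [243.7 237.4 173.6 122.5]
top pred: gauge top [[101.2211 238.9007]] block mid [[109.9644 242.1618]] block top [[105.7188 240.5793]]
block_a 0.86 [0.5282 0.316 ]
block_a 0.72 [ 0.5243 -0.0935]
block_a 0.7 [0.5074 0.1386]
```

All three views agree: the block stands upright in the tray with the gauge home, and the other two blocks are where they were.

```bash
python3 -c "
from bench import r
print(r.sign_off())"
```

```text
the job is handed in; nothing more can be done
None
```

The gauge is fully home in the middle block, which stands upright on the tray floor. I tried the right-hand block first: it hit a hard stop with the shoulder about 10 mm up. The left block was not tried. Insertion readings peaked at 16.5 N, but my first grasp missed and the shut fingers pressed on the gauge's head in the rack (13.6 N up, about 20 N in all). The job was handed in at about 24 s with no verdict returned.

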